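# Lock a circuit board with a cam knob and probe its sprung test posts

## Robot

A 6-joint arm with a two-finger parallel gripper is mounted at the origin on a cart in front of the work surface, level with it; the furniture and walls round the work are solid. World frame = base frame: x ahead of the robot, y to its left, z up, the work surface at z = 0. Lengths are in m, angles in degrees, forces in N, time in s.
With the tool pointing down it reaches from about 0.375 to 0.9 m from the base axis. Payload 3.1 kg.
Tool frame: the origin (TCP) lies midway between the tips of the shut fingers; the grasp point (between the pads) lies ctrl.tcp_to_grasp behind it (ctrl.tcp_to_grasp is the distance from the TCP to the grasp point, in m); z points along the fingers, y is the direction in which the jaws open and shut (so a half turn about z gives the same grasp; the last joint's range is limited). The gripper opens to 87 mm and grips with 3 to 60 N. Pads are 19 mm wide; open, the fingers measure 117 mm over their backs; the gripper's body (75 mm by 190 mm) begins 51 mm behind the grasp point.
Start: joints at [66.492, 30.224, 82.088, -0, 67.689, -10.227], TCP at [0.144, 0.608, 0.223] pointing down, gripper open.
Joint ranges: [-176.69, 176.69], [-43.24, 126.21], [12.49, 139.97], [-82, 262], [0, 151.66], [-163.58, 163.58]. Speed limits (degrees/s): [159.86, 159.86, 180, 180, 180, 180].

## Interface

Orientations are given as a 3x3 rotation matrix whose columns are the frame's x, y, z axes.
In Python, from plant import ctrl gives the robot as it stands. The module is installed in compiled form; this text tells all that it offers.
- The arm moves only by the shell command python3 -m crank 'ROWS' [FORCE]. ROWS is JSON, a list that holds one entry, the list of rows, each a list of 7 numbers: the turn, a rotation vector about the tool's x, y, z in rad, then the shift along the tool's x, y, z in cm, then the closure, from 0 (fully open) to 1 (shut). A call has 1 to 5 rows; each row is the pose to reach, as a shift and turn from the pose commanded when the call began, along the tool's axes at that moment; what a row does not reach only later rows make up. A row lasts 1/10 s, in which the tool goes at most 50 mm and 8.59 degrees, less where a joint would pass 70% of its speed; a pose out of reach is approached as far as the arm can. A call with a gripper value outside its range is refused whole. The fingers move at their own pace and stop on an object; FORCE is the grip in N (left out, the last holds). Time passes only in rows, so rows that repeat a pose let the fingers close. It gives the time, the measured TCP pose, the force and the opening at its end, in the units of the state.
- ctrl.read_state(): the state, without advancing time (a new reading comes with each control period).
- ctrl.snapshot(name): name is "scene" or "top" or "wrist"; returns a dict with "frame" (400x640x3 uint8, red, green, blue), "range_z" (400x640 float32, m along the optical axis (not along the pixel's ray), 0 where there is no reading), "intrinsics" (3x3 intrinsics, pixels), "rvec" (rotation vector, rad) and "tvec" (3), from world to camera coordinates, as OpenCV has them. Camera axes: x right, y down, z forward; pixel columns grow to the right and rows downward; lengths in m; the calibration is good to about 2 mm. The wrist camera is an equidistant fisheye: a pixel r from the principal point sees the ray r / f radians off the axis. A picture is of the moment at which its call begins.
- ctrl.sign_off(): hands the job in, once; it reports no verdict.
The state is a dict: "t": time; "q": joint angles; "qvel": joint speeds; "effort": joint torques, N m; "eef_pos": TCP position; "orientation": TCP orientation; "ft_force": force on the tool from outside, world axes, zero at the start; "ft_torque": the same for the moment, N m; "opening": finger opening in m.
Only numpy, scipy, OpenCV 4.12 (cv2) and the standard library are available. Lean on these libraries where they do the work, as an engineer would, in place of code of your own. Each camera call takes 0.05 s, during which the arm holds its last target. There are 200 camera calls.

## Task

Turn the knob on the board fixture clockwise until the roller of its sprung jaw drops into the cam's notch and the jaw clamps the circuit board. Then take the angled test probe from its cradle and, with its tip, press the board's three brass test posts gently, one after another from the shortest to the tallest, so that each visibly gives by about half its 8 mm travel and is held for half a second. Finally lay the probe back in its cradle and let go, leaving the board clamped and the cup stack, bottle and power brick undisturbed.

Things in the scene. Friction and masses are not known exactly. Their poses are not given: they have to be found in the camera images.
- fixture: Fixed grey base plate 150 x 194 x 12 mm (x, y, z), left or right on the desk, turned about half round (knob right, board left seen from the robot). Origin at the centre of its underside. In its frame: board bed centre y -42 mm; stop rail 28 mm high along the -y edge; black bar knob at y +41 mm, between two guides 28 mm high at x +-47 mm.
- cam_knob (a joint): Angle of the knob about its vertical axis, rad, grows clockwise seen from above, range 0 to 1.52; starts 0 to 0.7. Below the bar sits a 52 mm steel disc cam with one notch; at 1.40 the notch faces the jaw's roller (fixture +y) and the bar lies along the fixture's x axis. The bar's angle from the fixture's x axis, counter-clockwise, is 1.40 minus this value. Friction is slight (under 0.2 N m).
- knob_grip (a point): Grip centre of the knob, on its axis, 54 mm above the desk. The grip is a black bar 58 mm long, 16 mm wide, standing from 36 to 68 mm above the desk; below it a 26 mm hub and the cam (top 29 mm above the desk). This frame turns with the knob, but at joint value 0 it is parallel to the fixture.
- jaw (a joint): Travel of the sprung clamp jaw towards the board (fixture -y), m: about 0 while its roller rides on the cam's rim, 0.006 when the roller has dropped into the notch and the jaw clamps the board (limit 0.0085). A spring of about 6 N pushes it; it moves by itself when the notch comes round.
- board: Loose circuit board 110 x 80 x 8 mm lying in the fixture with up to 5 mm play along the fixture's y; origin at the centre of its underside (12 mm above the desk), axes along its sides, z up. It carries a finned aluminium heat sink 36 x 34 mm (x, y) at its centre, whose top is 60 mm above the board's underside (72 mm above the desk), and three brass test posts with flat round heads of 14 mm diameter, told apart by height. Black components up to 9 mm high lie on it.
- tip_point (a point): The very end of the probe's downward tip (rounded, 8 mm diameter, brass), which has to touch the posts. It lies 90 mm ahead (+x of the probe) and 55 mm below the handle's centre.
- probe_handle (a point): Centre of the angled test probe's handle. Black handle along the probe's x, 18 mm wide (y), 22 mm high (z), from 60 mm behind to 50 mm ahead of this point; from it a 6.4 mm steel shaft runs on to x = 90 mm and bends straight down, ending 55 mm below the handle's centre line. Weight about 0.1 kg, loose, lies level in the cradle with the tip hanging clear beyond the cradle's +x end. When lying in the cradle this point is 71 mm above the desk.
- cradle: Fixed probe cradle: grey base 130 x 70 x 10 mm, origin at the centre of its underside, with two aluminium forks 8 mm thick at x = +-34 mm. The forks' notches are open at the top (23 mm wide, floor 60 mm above the desk, flaring above 73 mm to 40 mm wide at the top, 94 mm above the desk). The handle lies in them along x, its centre above the cradle's origin; the 60 mm between the forks is free for fingers.
- cup_stack_mid (a point): Bystander: middle of an upright stack of white cups, 54 mm diameter, 80 mm high.
- dropper_bottle_mid (a point): Bystander: middle of an upright brown dropper bottle, 26 mm diameter, 96 mm high.
- power_brick_mid (a point): Bystander: middle of a black power brick 52 x 143 x 33 mm (x, y, z) lying beside the cradle.
- short_top (a point): Centre of the top of the short test post, 14 mm above the board's top face (34 mm above the desk) when not pressed. Moves with the post.
- post_short (a joint): How far the short post is pressed down, m, 0 to 0.008; sprung, about 0.4 N to start and 2.8 N at full travel.
- middle_top (a point): Centre of the top of the middle test post, 25 mm above the board's top face (45 mm above the desk) when not pressed. Moves with the post.
- post_middle (a joint): How far the middle post is pressed down, m, 0 to 0.008; sprung, about 0.4 N to start and 2.8 N at full travel.
- tall_top (a point): Centre of the top of the tall test post, 36 mm above the board's top face (56 mm above the desk) when not pressed. Moves with the post.
- post_tall (a joint): How far the tall post is pressed down, m, 0 to 0.008; sprung, about 0.4 N to start and 2.8 N at full travel.
- lamp_shade (a point): Obstacle overhead, fixed: centre of the lower rim of the blue desk lamp's shade, 150 mm diameter, 55 mm high, its rim 455 mm above the desk; the lamp's arm runs from it away from the robot. Keep the wrist and forearm clear when crossing between the left and right of the desk (pass on the robot's side of it).
- partition_edge (a point): Obstacle, fixed: a point on the near upper edge of the grey partition wall that stands along the whole right side of the desk (runs along x at this y, its top at this height, 289 mm). Keep the gripper's body to the left of it.
There are look-alikes about, which are no part of the job. Leave any orange look-alike of the board alone.

How it is judged (in metres and radians):
On the way, in this order (a step that is already met when the one before it is completed fails the run):
1. the knob is turned, the roller sits in the notch and the jaw clamps the board (value of joint jaw above 0.0045 m and value of joint cam_knob above 1.15 rad), for 0.2 s.
2. the probe's tip presses the short post down by 2.5 mm or more (value of joint post_short above 0.0025 m and contact force between probe and board above 0.3 N and horizontal distance between tip_point and short_top below 0.01 m), for 0.3 s.
3. the probe's tip presses the middle post down by 2.5 mm or more (value of joint post_middle above 0.0025 m and contact force between probe and board above 0.3 N and horizontal distance between tip_point and middle_top below 0.01 m), for 0.3 s.
4. the probe's tip presses the tall post down by 2.5 mm or more (value of joint post_tall above 0.0025 m and contact force between probe and board above 0.3 N and horizontal distance between tip_point and tall_top below 0.01 m), for 0.3 s.
At the end, for the whole second after the job is handed in: The roller sits in the notch (jaw over 4.5 mm, knob past 1.15 rad); the probe lies released, right way up, in both forks (centre within 20 mm along, 6 mm across, 66 to 77 mm high, in line within 0.15 rad); bystanders within 30 mm of their starts (all of step 1 and x of probe_handle in the frame of cradle between -0.02 and 0.02 m and y of probe_handle in the frame of cradle between -0.006 and 0.006 m and z of probe_handle in the frame of cradle between 0.066 and 0.077 m and angle between the x axis of probe_handle and the x axis of cradle, either way round below 0.15 rad and angle between probe_handle's own z axis and vertical below 0.25 rad and distance of each of cup_stack_mid, dropper_bottle_mid, power_brick_mid from where it was at the start of the episode below 0.03 m); the robot touches nothing.
It fails at once if the probe is pressed onto the board with more than 20 N (contact force between probe and board above 20 N).
It fails at once if the cup stack is knocked over or moved by more than 30 mm (distance of cup_stack_mid from where it was at the start of the episode above 0.03 m or angle between cup_stack_mid's own z axis and vertical above 0.5 rad).
It fails at once if the dropper bottle is knocked over or moved by more than 30 mm (distance of dropper_bottle_mid from where it was at the start of the episode above 0.03 m or angle between dropper_bottle_mid's own z axis and vertical above 0.5 rad).
It fails at once if the power brick is knocked over or moved by more than 30 mm (distance of power_brick_mid from where it was at the start of the episode above 0.03 m or angle between power_brick_mid's own z axis and vertical above 0.5 rad).
It also fails if it takes over 72 s, if anything falls off the work surface, if the arm or the gripper's body presses on something with over 40 N, if the wrist force passes 120 N, or if a joint passes its speed limit or range.

## Working session

There is one attempt and no reset: what is moved stays moved. The work goes in short steps, Python scripts to look and compute and a shell command to move; the robot and the scene stay as the last step left them, time stands still between calls to the robot, and variables do not carry over. Pictures are saved under pics/ and viewed, about 8 in all and at most 12, crops included, and the job is handed in when it is done.

```bash
mkdir -p pics; cat > h.py <<'E'
import numpy as np,cv2
from plant import ctrl
def snap(n):
    s=ctrl.snapshot(n); s['R']=cv2.Rodrigues(np.array(s['rvec'],float))[0]; s['t']=np.array(s['tvec'],float).ravel(); s['K']=np.array(s['intrinsics']); s['n']=n; return s
def rays(s,uv):
    uv=np.atleast_2d(np.array(uv,float)); K=s['K']
    x=(uv[:,0]-K[0,2])/K[0,0]; y=(uv[:,1]-K[1,2])/K[1,1]
    if s['n']=='wrist':
        r=np.hypot(x,y)+1e-12; d=np.c_[np.sin(r)*x/r,np.sin(r)*y/r,np.cos(r)]
    else: d=np.c_[x,y,np.ones_like(x)]
    return -s['R'].T@s['t'], d@s['R']
def plane(s,uv,z):
    c,d=rays(s,uv); return c+d*((z-c[2])/d[:,2])[:,None]
def depth(s,uv):
    uv=np.atleast_2d(np.array(uv)).astype(int); c,d=rays(s,uv); dc=d@s['R'].T
    return c+d*(s['range_z'][uv[:,1],uv[:,0]]/dc[:,2])[:,None]
def save(s,n,crop=None,k=1):
    im=s['frame'][:,:,::-1]
    if crop: im=im[crop[1]:crop[3],crop[0]:crop[2]]
    cv2.imwrite('pics/'+n,cv2.resize(im,None,fx=k,fy=k,interpolation=cv2.INTER_CUBIC))
def cloud(s):
    v,u=np.mgrid[0:400,0:640]; uv=np.c_[u.ravel(),v.ravel()]; return depth(s,uv).reshape(400,640,3)
E
python3 - <<'E'
from h import *
np.set_printoptions(precision=4,suppress=True)
a=snap('top');b=snap('scene');import pickle;pickle.dump((a,b),open('s0.pkl','wb'))
cv2.imwrite('pics/a.png',a['frame'][:,:,::-1]);cv2.imwrite('pics/b.png',b['frame'][:,:,::-1])
for s in(a,b):print(-s['R'].T@s['t'],s['R'][2],s['K'][0])
st=ctrl.read_state();print(st,ctrl.tcp_to_grasp)
E
```

```text
[ 0.2547 -0.0884  1.9601] [ 0.1334  0.0066 -0.991 ] [508.2233   0.     324.1987]
[-0.4001 -0.9356  1.3636] [ 0.5321  0.5249 -0.6643] [461.975    0.     321.7566]
{'t': 0.1, 'q': array([ 66.4926,  30.2727,  82.1492,   0.0006,  67.6894, -10.227 ]), 'qvel': array([-0.007 , -0.1222, -0.1093,  0.0249, -0.0245, -0.0296]), 'effort': array([ -0.0001, -44.0988, -17.715 ,   0.0635,   0.0534,  -0.0001]), 'eef_pos': array([0.1433, 0.6077, 0.2217]), 'orientation': array([[-0.9733,  0.2297, -0.0008],
       [ 0.2297,  0.9733, -0.0018],
       [ 0.0004, -0.0019, -1.    ]]), 'ft_force': array([0.2064, 0.0434, 0.2928]), 'ft_torque': array([-0.0386, -0.0076,  0.0072]), 'opening': 0.08719602244729381} 0.0187
```

View pics/a.png

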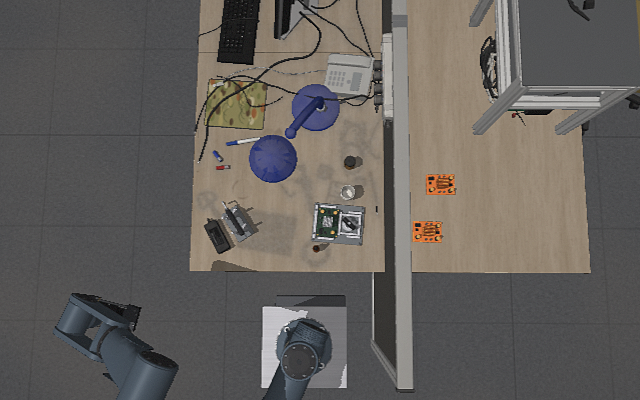

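View pics/b.png

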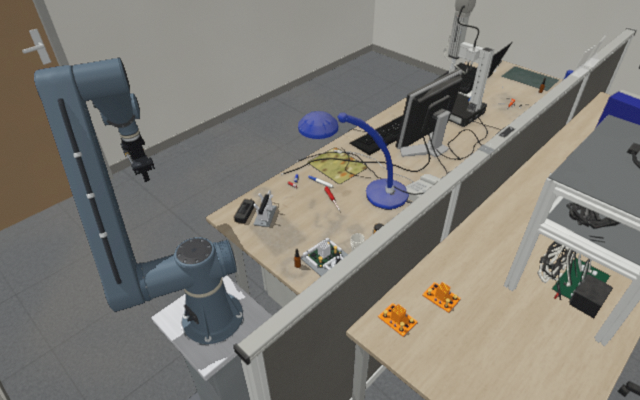

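Top view: fixture at (338,223), with the board at (326,221) and the knob at (350,224). The cradle and probe are at (236,218), brick (216,235), bottle (319,248), cups (348,191) and lamp (273,158). The orange look-alike boards at (440,184) and (427,232) are beyond the partition and not wanted. Other dark things are the jar at (350,162) and the lone marker.

```bash
python3 - <<'E'
from h import *
import pickle
np.set_printoptions(precision=3,suppress=True)
a,b=pickle.load(open('s0.pkl','rb'))
save(a,'c.png',(195,180,375,270),4.4)
P=cloud(a)
for n,uv in dict(desk=(300,255),board=(326,221),knob=(350,224),cup=(348,190),bottle=(318,248),probe=(236,218),brick=(216,235),lamp=(273,158),part=(400,222)).items(): print(n,P[uv[1],uv[0]])
E
```

```text
desk [0.342 0.017 0.004]
board [ 0.466 -0.083  0.071]
knob [ 0.455 -0.172  0.069]
cup [ 0.592 -0.167  0.023]
bottle [ 0.365 -0.053  0.069]
probe [0.482 0.264 0.017]
brick [0.415 0.337 0.028]
lamp [0.602 0.072 0.505]
part [ 0.439 -0.327  0.294]
```

View pics/c.png

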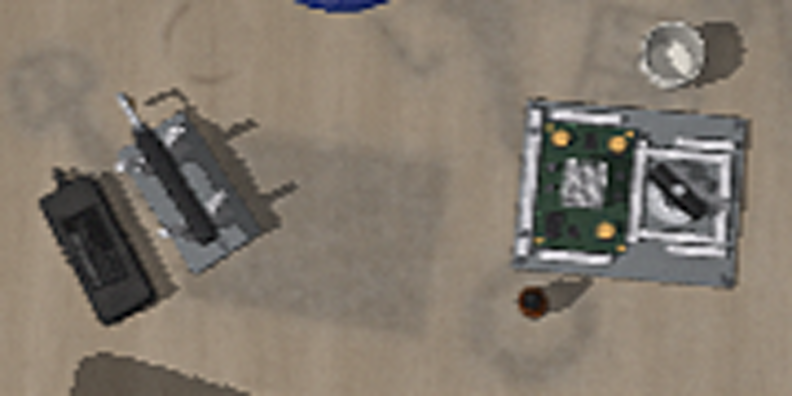

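```bash
cat > go.py <<'E'
# usage: go.py x y z yaw_y  -> shift/turn in tool axes from the present pose (tool to point down)
import sys,numpy as np
from scipy.spatial.transform import Rotation as R
from plant import ctrl
s=ctrl.read_state();T=np.array(s['orientation']);p=np.array(s['eef_pos'])
x,y,z,w=map(float,sys.argv[1:5]);w=np.radians(w)
Y=np.array([np.cos(w),np.sin(w),0]);Z=np.array([0,0,-1.]);G=np.c_[np.cross(Y,Z),Y,Z]
print('t',round(s['t'],2),'p',p.round(4),'F',np.round(s['ft_force'],1),'open',round(s['opening'],4),'q',np.round(s['q'],0))
print('turn',R.from_matrix(T.T@G).as_rotvec().round(3),'shift cm',(100*T.T@(np.array([x,y,z])-p)).round(2))
E
python3 -m crank '[[[0,0,0,-18,-13.5,-2,0],[0,0,0,-18,-13.5,-2,0],[0,0,0,-18,-13.5,-2,0],[0,0,0,-18,-13.5,-2,0],[0,0,0,-18,-13.5,-2,0]]]'
python3 -m crank '[[[0,0,-0.78,-18,-13.5,-2,0],[0,0,-0.78,-18,-13.5,-2,0],[0,0,-0.78,-18,-13.5,-2,0],[0,0,-0.78,-18,-13.5,-2,0],[0,0,-0.78,-18,-13.5,-2,0]]]'
python3 go.py 0.43 0.26 0.26 121
python3 -c "
from h import *
s=snap('wrist');save(s,'d.png');import pickle;pickle.dump(s,open('w1.pkl','wb'));print(-s['R'].T@s['t'],s['R'][2],s['K'])"
```

```text
t: 0.6
eef_pos: [0.2894, 0.4327, 0.2425]
orientation: [[-0.973, 0.232, 0.0], [0.232, 0.973, -0.001], [-0.0, -0.001, -1.0]]
ft_force: [1.5, -0.0, -0.4]
opening: 0.087
t: 1.1
eef_pos: [0.4294, 0.2655, 0.262]
orientation: [[-0.906, -0.422, -0.001], [-0.422, 0.906, -0.0], [0.001, 0.0, -1.0]]
ft_force: [0.4, 0.8, 0.0]
opening: 0.0871
t 1.1 p [0.4294 0.2655 0.262 ] F [0.4 0.8 0. ] open 0.0871 q [ 19.  18.  96.   0.  66. -96.]
turn [ 0.    -0.001 -0.105] shift cm [ 0.17 -0.52  0.2 ]
[0.35902926 0.2340617  0.42374121] [ 0.252373    0.1172726  -0.96049727] [[309.70691629   0.         317.79925522]
 [  0.         309.70691629 196.70363127]
 [  0.           0.           1.        ]]
```

View pics/d.png

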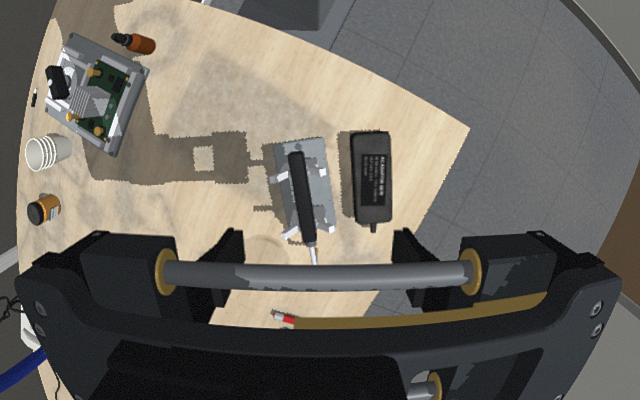

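Wrist view: probe handle runs from (293,155) to (307,240), with the forks around it. Brick is at (370,178), fixture at (97,95) with the knob at (57,82) and posts around the heat sink, cups (48,152), bottle (135,43). Now measuring the handle, then on to the fixture.

```bash
python3 - <<'E'
from h import *
import pickle
np.set_printoptions(precision=4,suppress=True)
a,b=pickle.load(open('s0.pkl','rb'));w=pickle.load(open('w1.pkl','rb'))
for s,box in((w,(270,140,330,245)),(a,(215,195,250,240))):
    P=cloud(s);m=np.zeros((400,640),bool);m[box[1]:box[3],box[0]:box[2]]=1
    m&=(s['frame'].max(2)<75)
    zz=P[...,2]; m&=(zz>0.055)&(zz<0.1)
    n,l,st,c=cv2.connectedComponentsWithStats(m.astype(np.uint8));k=1+st[1:,4].argmax();m=l==k
    print(s['n'],st[k],'height (depth)',np.percentile(zz[m],[10,50,90]))
    v,u=np.nonzero(m);uv=np.c_[u,v].astype(np.float32)
    r=cv2.minAreaRect(plane(s,uv,0.082)[:,:2].astype(np.float32));q=cv2.boxPoints(r)
    print(r, q.mean(0))
E
python3 go.py 0.43 -0.04 0.26 75
```

```text
wrist [ 288  151   29   94 1415] height (depth) [0.0797 0.0812 0.0824]
((0.459288090467453, 0.26124170422554016), (0.11257287859916687, 0.01899900659918785), 33.075191497802734) [0.4593 0.2612]
top [226 208  19  28 151] height (depth) [0.0751 0.0825 0.0878]
((0.46143999695777893, 0.25906893610954285), (0.11538438498973846, 0.022665247321128845), 32.68940353393555) [0.4614 0.2591]
t 1.15 p [0.4352 0.2609 0.2628] F [ 3.6 -2.6  0.7] open 0.087 q [ 19.  18.  96.  -0.  66. -96.]
turn [-0.005  0.006  0.7  ] shift cm [ 13.25 -27.02   0.4 ]
```

```bash

python3 -m crank '[[[0,0,0,8.5,-17.5,0.2,0],[0,0,0,8.5,-17.5,0.2,0],[0,0,0,8.5,-17.5,0.2,0],[0,0,0,8.5,-17.5,0.2,0],[0,0,0,8.5,-17.5,0.2,0]]]' >/dev/null
python3 -m crank '[[[0,0,0.74,8.5,-17.5,0.2,0],[0,0,0.74,8.5,-17.5,0.2,0],[0,0,0.74,8.5,-17.5,0.2,0],[0,0,0.74,8.5,-17.5,0.2,0],[0,0,0.74,8.5,-17.5,0.2,0]]]' 
python3 -m crank '[[[0,0,0.74,0,0,0,0.3],[0,0,0.74,0,0,0,0.3],[0,0,0.74,0,0,0,0.3],[0,0,0.74,0,0,0,0.3],[0,0,0.74,0,0,0,0.3]]]' 
python3 -m crank '[[[0,0,0.74,0,0,0,0.3],[0,0,0.74,0,0,0,0.3],[0,0,0.74,0,0,0,0.3],[0,0,0.74,0,0,0,0.3],[0,0,0.74,0,0,0,0.3]]]' >/dev/null
python3 -m crank '[[[0,0,0.4,0,0,0,0.4],[0,0,0.4,0,0,0,0.4],[0,0,0.4,0,0,0,0.4],[0,0,0.4,0,0,0,0.4]]]'
python3 go.py 0.455 -0.172 0.26 -39
python3 -c "
from h import *
s=snap('wrist');save(s,'e.png');import pickle;pickle.dump(s,open('w2.pkl','wb'));print(-s['R'].T@s['t'],s['R'][2])"
```

```text
t: 2.15
eef_pos: [0.4216, -0.1266, 0.2582]
orientation: [[-0.949, 0.316, 0.002], [0.316, 0.949, -0.003], [-0.003, -0.002, -1.0]]
ft_force: [1.4, 1.2, -0.2]
opening: 0.087
t: 2.65
eef_pos: [0.4205, -0.1208, 0.2579]
orientation: [[-0.493, 0.87, -0.0], [0.87, 0.493, 0.001], [0.001, 0.0, -1.0]]
ft_force: [-0.5, -0.5, -0.5]
opening: 0.0627
t: 3.55
eef_pos: [0.4205, -0.1209, 0.2579]
orientation: [[0.579, 0.815, -0.0], [0.815, -0.579, 0.001], [0.0, -0.001, -1.0]]
ft_force: [0.4, -0.2, 0.6]
opening: 0.0528
t 3.55 p [ 0.4205 -0.1209  0.2579] F [ 0.4 -0.2  0.6] open 0.0528 q [-31.  13. 105.   0.  62.   5.]
turn [-0.001 -0.     0.063] shift cm [-2.17  5.77 -0.22]
[ 0.46389095 -0.05767626  0.41960674] [-0.16166454 -0.22761856 -0.96023662]
```

View pics/e.png

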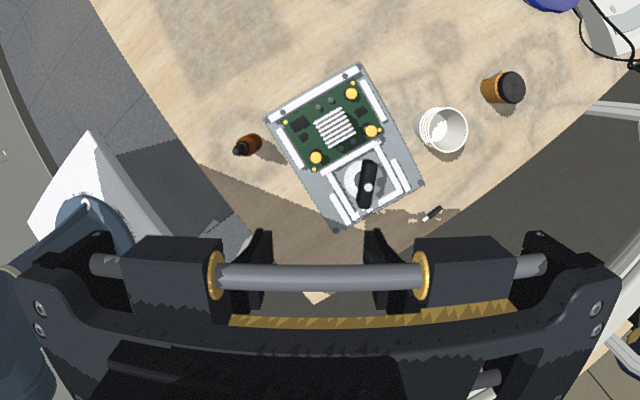

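The view shows knob bar at (367,184), heat sink (334,127), brass heads at (351,94), (372,131) and (316,158), bottle (247,144), and cups (443,129). Measuring these.

```bash
cat > fx.py <<'E'
from h import *
np.set_printoptions(precision=4,suppress=True)
def comps(m,amin):
    n,l,st,c=cv2.connectedComponentsWithStats(m.astype(np.uint8))
    return [(l==k) for k in range(1,n) if st[k,4]>=amin]
def fixture(s,xr=(0.36,0.56),yr=(-0.26,-0.02),amin=15,bar=True):
    P=cloud(s);X,Y,Z=P[...,0],P[...,1],P[...,2]
    inb=(X>xr[0])&(X<xr[1])&(Y>yr[0])&(Y<yr[1])&(s['range_z']>0)
    f=s['frame'].astype(int);hsv=cv2.cvtColor(s['frame'],cv2.COLOR_RGB2HSV)
    uv=lambda m:np.c_[np.nonzero(m)[1],np.nonzero(m)[0]]
    if bar:
      for m in comps(inb&(f.max(2)<70)&(Z>0.052)&(Z<0.085),60):
        z=np.percentile(Z[m],75);r=cv2.minAreaRect(plane(s,uv(m&(Z>0.062)),0.068)[:,:2].astype(np.float32))
        q=cv2.boxPoints(r);e=[q[1]-q[0],q[2]-q[1]];e=max(e,key=np.linalg.norm)
        print('bar? z',round(z,4),'c',np.array(r[0]),'size',np.array(r[1]),'angle',round(np.degrees(np.arctan2(e[1],e[0])),1))
    for m in comps(inb&(hsv[...,0]>15)&(hsv[...,0]<35)&(hsv[...,1]>120)&(hsv[...,2]>110)&(Z>0.024),amin):
        z=np.median(Z[m]);p=plane(s,uv(m),z);el=cv2.minAreaRect(p[:,:2].astype(np.float32))
        print('post? px',uv(m).mean(0).round(0),'n',m.sum(),'z',round(z,4),'c',((p.min(0)+p.max(0))/2)[:2],p.mean(0)[:2],'size',np.array(el[1]))
    m=inb&(Z>0.066)&(Z<0.078)&(hsv[...,1]<50)&(f.max(2)>110)
    for k in comps(cv2.morphologyEx(m.astype(np.uint8),cv2.MORPH_CLOSE,np.ones((5,5)))>0,100):
        p=plane(s,uv(k),0.072);r=cv2.minAreaRect(p[:,:2].astype(np.float32));print('sink',np.array(r[0]),np.array(r[1]),r[2])
    g=inb&(hsv[...,0]>40)&(hsv[...,0]<90)&(hsv[...,1]>70)&(Z<0.03)
    p=plane(s,uv(g),0.020)[:,:2].astype(np.float32);r=cv2.minAreaRect(p);print('board',np.array(r[0]),np.array(r[1]),r[2])
E
python3 - <<'E'
from fx import *
import pickle
fixture(pickle.load(open('w2.pkl','rb')))
print('top');fixture(pickle.load(open('s0.pkl','rb'))[0],amin=4)
E
```

```text
bar? z 0.0791 c [ 0.3684 -0.0419] size [0.0165 0.0121] angle 82.0
bar? z 0.0677 c [ 0.4604 -0.1632] size [0.0568 0.0161] angle 46.4
post? px [351.  94.] n 81 z 0.0336 c [ 0.509  -0.0654] [ 0.5088 -0.0653] size [0.0122 0.013 ]
post? px [371. 130.] n 101 z 0.0555 c [ 0.5004 -0.1131] [ 0.5005 -0.1136] size [0.0125 0.0133]
post? px [316. 157.] n 103 z 0.0445 c [ 0.428 -0.104] [ 0.4279 -0.104 ] size [0.0124 0.0135]
post? px [211. 276.] n 211 z 0.347 c [ 0.4141 -0.0772] [ 0.4134 -0.0765] size [0.0159 0.0028]
post? px [422. 275.] n 405 z 0.3452 c [ 0.4615 -0.1119] [ 0.4621 -0.112 ] size [0.0167 0.005 ]
post? px [380. 317.] n 3382 z 0.3554 c [ 0.4471 -0.1119] [ 0.4478 -0.1109] size [0.0055 0.0847]
sink [ 0.4672 -0.085 ] [0.0346 0.0363] 85.46419525146484
sink [ 0.5543 -0.1586] [0.0403 0.0115] 89.92304992675781
board [ 0.4669 -0.0853] [0.0794 0.1088] 85.229736328125
top
post? px [322. 211.] n 9 z 0.0373 c [ 0.508  -0.0672] [ 0.508  -0.0672] size [0.0077 0.0076]
post? px [335. 212.] n 11 z 0.0605 c [ 0.4994 -0.1145] [ 0.5006 -0.1157] size [0.0107 0.0108]
post? px [332. 232.] n 9 z 0.0472 c [ 0.4268 -0.1073] [ 0.4273 -0.1067] size [0.0076 0.0113]
board [ 0.4665 -0.0876] [0.0771 0.109 ] 85.34403228759766
```

Heights and sizes agree with the text: bar top 0.068, posts 0.034 / 0.0445 / 0.0555. Fixture x axis is at about 175.3°, and the bar is 51° ccw from it, so the knob is at about 0.51 rad and needs a 0.89 rad clockwise turn.

```bash
python3 go.py 0.4604 -0.1632 0.040 -43.6
```

```text
t 3.6 p [ 0.4205 -0.121   0.2579] F [-0.3 -0.1  0.3] open 0.0521 q [-31.  13. 105.   0.  62.   5.]
turn [-0.001 -0.     0.145] shift cm [-1.14  5.71 21.79]
```

```bash

python3 -m crank '[[[0,0,0.145,-1.14,5.71,0,0.45],[0,0,0.145,-1.14,5.71,3,0.45],[0,0,0.145,-1.14,5.71,7,0.45],[0,0,0.145,-1.14,5.71,11,0.45],[0,0,0.145,-1.14,5.71,14,0.45]]]' >/dev/null
python3 -m crank '[[[0,0,0,0,0,3,0.45],[0,0,0,0,0,5.5,0.45],[0,0,0,0,0,7,0.45],[0,0,0,0,0,7.8,0.45],[0,0,0,0,0,7.8,0.45]]]'
python3 go.py 0.4604 -0.1632 0.040 -43.6
```

```text
t: 4.6
eef_pos: [0.4599, -0.1638, 0.0392]
orientation: [[0.691, 0.723, -0.002], [0.723, -0.691, 0.001], [-0.0, -0.002, -1.0]]
ft_force: [0.1, -0.3, -0.6]
opening: 0.0481
t 4.6 p [ 0.4599 -0.1638  0.0392] F [ 0.1 -0.3 -0.6] open 0.0481 q [-33.  38. 110.   0.  32.  11.]
turn [-0.002  0.    -0.002] shift cm [ 0.08 -0.01 -0.08]
```

```bash

python3 -m crank '[[[0,0,0,0,0,0,1],[0,0,0,0,0,0,1],[0,0,0,0,0,0,1],[0,0,0,0,0,0,1],[0,0,0,0,0,0,1]]]' 20
python3 -m crank '[[[0,0,0.1,0,0,0,1],[0,0,0.2,0,0,0,1],[0,0,0.3,0,0,0,1],[0,0,0.4,0,0,0,1],[0,0,0.5,0,0,0,1]]]'
python3 -m crank '[[[0,0,0.1,0,0,0,1],[0,0,0.2,0,0,0,1],[0,0,0.3,0,0,0,1],[0,0,0.4,0,0,0,1],[0,0,0.4,0,0,0,1]]]'
python3 -m crank '[[[0,0,0,0,0,0,1],[0,0,0,0,0,0,1],[0,0,0,0,0,0,1]]]'
python3 -c "
from plant import ctrl
s=ctrl.read_state();print(s['ft_torque'],s['q'])"
```

```text
t: 5.1
eef_pos: [0.4616, -0.1654, 0.0407]
orientation: [[0.691, 0.723, 0.003], [0.723, -0.691, -0.003], [0.001, 0.004, -1.0]]
ft_force: [2.0, -3.7, -2.1]
opening: 0.0159
t: 5.6
eef_pos: [0.4617, -0.1657, 0.0406]
orientation: [[0.954, 0.299, 0.003], [0.299, -0.954, -0.003], [0.002, 0.004, -1.0]]
ft_force: [1.0, -3.0, 0.3]
opening: 0.0156
t: 6.1
eef_pos: [0.4617, -0.166, 0.0406]
orientation: [[0.996, -0.093, 0.003], [-0.093, -0.996, -0.003], [0.004, 0.003, -1.0]]
ft_force: [0.2, -4.3, 1.6]
opening: 0.0161
t: 6.4
eef_pos: [0.4617, -0.166, 0.0406]
orientation: [[0.996, -0.091, 0.003], [-0.091, -0.996, -0.003], [0.004, 0.003, -1.0]]
ft_force: [-0.0, -5.8, 2.5]
opening: 0.016
[-0.94759839  0.1056739  -0.00418203] [-3.28297047e+01  3.79893596e+01  1.09442632e+02 -6.57086212e-02
  3.23195637e+01  6.24332412e+01]
```

```bash

python3 -m crank '[[[0,0,0,0,0,0,0.4],[0,0,0,0,0,0,0.4],[0,0,0,0,0,0,0.4],[0,0,0,0,0,-2,0.4],[0,0,0,0,0,-5,0.4]]]' >/dev/null
python3 -m crank '[[[0,0,0,0,0,-5,0.3],[0,0,0,-2,-2,-9,0.3],[0,0,0,-4,-5,-13,0.3],[0,0,0,-4,-7,-17,0.3],[0,0,0,-4,-7,-17,0.3]]]' 
python3 - <<'E'
from fx import *
import pickle
s=snap('wrist');save(s,'f.png',(170,50,490,290),2.4);pickle.dump(s,open('w3.pkl','wb'));fixture(s)
E
```

```text
t: 7.4
eef_pos: [0.4283, -0.0894, 0.2646]
orientation: [[0.996, -0.089, 0.009], [-0.089, -0.996, -0.003], [0.009, 0.002, -1.0]]
ft_force: [1.0, -0.2, 0.7]
opening: 0.0606
bar? z 0.0676 c [ 0.4609 -0.1638] size [0.0157 0.0559] angle -3.3
bar? z 0.0778 c [ 0.3686 -0.0428] size [0.0159 0.0159] angle 71.8
post? px [294. 110.] n 20 z 0.0335 c [ 0.5082 -0.065 ] [ 0.5076 -0.0667] size [0.006  0.0124]
post? px [333. 112.] n 36 z 0.0555 c [ 0.5006 -0.112 ] [ 0.4999 -0.1139] size [0.009  0.0129]
post? px [328. 170.] n 59 z 0.0445 c [ 0.4281 -0.101 ] [ 0.4281 -0.1021] size [0.0126 0.0115]
post? px [200. 275.] n 332 z 0.3529 c [ 0.4608 -0.058 ] [ 0.4608 -0.057 ] size [0.0051 0.0164]
post? px [435. 274.] n 343 z 0.3529 c [ 0.4547 -0.1243] [ 0.4549 -0.125 ] size [0.0164 0.0051]
post? px [392. 317.] n 3297 z 0.3625 c [ 0.4479 -0.1128] [ 0.4484 -0.1113] size [0.0851 0.0054]
post? px [408. 395.] n 21 z 0.3527 c [ 0.3996 -0.1208] [ 0.3994 -0.1208] size [0.0063 0.0008]
sink [ 0.4669 -0.082 ] [0.0331 0.0361] 85.06539916992188
board [ 0.4675 -0.0828] [0.078  0.1081] 85.04015350341797
```

View pics/f.png

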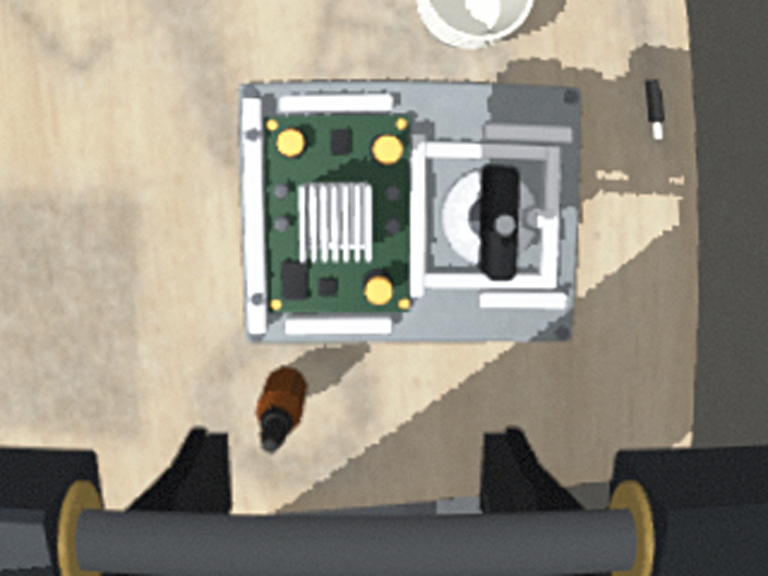

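The roller sits in the notch (540,218 in the crop), and the bar lies along fixture x (-3.3° against -4.9°). The board moved 2.5 mm to the stop rail, so it is clamped. Now the probe.

```bash

for i in 1 2; do python3 -m crank '[[[0,0,-0.74,0,0,0,0.3],[0,0,-0.74,0,0,0,0.3],[0,0,-0.74,0,0,0,0.3],[0,0,-0.74,0,0,0,0.3],[0,0,-0.74,0,0,0,0.3]]]' >/dev/null; done
python3 -m crank '[[[0,0,-0.74,0,0,0,0],[0,0,-0.74,0,0,0,0],[0,0,-0.74,0,0,0,0],[0,0,-0.74,0,0,0,0],[0,0,-0.74,0,0,0,0]]]' >/dev/null
python3 -m crank '[[[0,0,-0.74,0,0,0,0],[0,0,-0.74,0,0,0,0],[0,0,-0.74,0,0,0,0],[0,0,-0.74,0,0,0,0],[0,0,-0.74,0,0,0,0]]]' 
python3 go.py 0.455 0.258 0.235 123
```

```text
t: 9.45
eef_pos: [0.4257, -0.0908, 0.2581]
orientation: [[-0.964, 0.266, -0.004], [0.266, 0.964, 0.002], [0.005, 0.001, -1.0]]
ft_force: [0.6, 0.4, -0.6]
opening: 0.0872
t 9.45 p [ 0.4257 -0.0908  0.2581] F [ 0.6  0.4 -0.6] open 0.0872 q [ -27.   13.  105.    0.   62. -101.]
turn [ 0.003 -0.004 -0.845] shift cm [ 6.43 34.4   2.37]
```

```bash

python3 -m crank '[[[0,0,0,3,17,1,0],[0,0,0,3,17,1,0],[0,0,0,3,17,1,0],[0,0,0,3,17,1,0],[0,0,0,3,17,1,0]]]' >/dev/null
python3 -m crank '[[[0,0,-0.74,3.4,17.4,1.4,0],[0,0,-0.74,3.4,17.4,1.4,0],[0,0,-0.74,3.4,17.4,1.4,0],[0,0,-0.74,3.4,17.4,1.4,0],[0,0,-0.74,3.4,17.4,1.4,0]]]' >/dev/null
python3 -m crank '[[[0.003,-0.004,-0.105,0,0,0,0],[0.003,-0.004,-0.105,0,0,0,0],[0.003,-0.004,-0.105,0,0,0,0]]]' 
cat > pr.py <<'E'
from fx import *
def probe(s,lo=(0.38,0.17),hi=(0.56,0.36)):
    P=cloud(s);X,Y,Z=P[...,0],P[...,1],P[...,2];f=s['frame'].astype(int)
    inb=(X>lo[0])&(X<hi[0])&(Y>lo[1])&(Y<hi[1])&(Z>0.07)&(Z<0.1)
    m=max(comps(inb&(f.max(2)<75),30),key=np.sum);v,u=np.nonzero(m)
    z=np.percentile(Z[m],50);p=plane(s,np.c_[u,v],z)[:,:2].astype(np.float32);r=cv2.minAreaRect(p);q=cv2.boxPoints(r)
    e=max([q[1]-q[0],q[2]-q[1]],key=np.linalg.norm);e/=np.linalg.norm(e);e*=np.sign(e[0])
    print('handle top z',round(z,4),'rect',np.array(r[0]),np.array(r[1]),'yaw',round(np.degrees(np.arctan2(e[1],e[0])),1),'centre',np.array(r[0])+0.005*e)
    g=inb&(f.min(2)>120)&(Z>0.082); p=P[g]
    return e
E
python3 - <<'E'
from pr import *
s=snap('wrist');save(s,'g.png');probe(s)
import pickle;pickle.dump(s,open('w4.pkl','wb'))
E
python3 go.py 0.4635 0.264 0.0523 123
```

```text
t: 10.75
eef_pos: [0.4584, 0.2563, 0.2351]
orientation: [[-0.843, -0.537, 0.003], [-0.537, 0.843, -0.002], [-0.002, -0.003, -1.0]]
ft_force: [-0.2, 0.1, 0.2]
opening: 0.087
handle top z 0.0813 rect [0.4607 0.2611] [0.1139 0.0174] yaw 33.0 centre [0.4649 0.2639]
t 10.8 p [0.4585 0.2564 0.2354] F [ 0.4 -0.4  0.3] open 0.0873 q [  17.   22.   96.   -0.   63. -105.]
turn [-0.003  0.002 -0.009] shift cm [-0.78  0.42 18.31]
```

View pics/g.png

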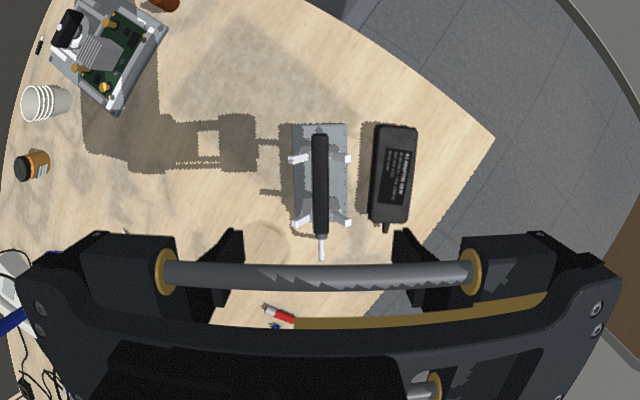

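```bash

python3 -m crank '[[[0,0,-0.009,-0.86,0.37,3,0.4],[0,0,-0.009,-0.86,0.37,6,0.4],[0,0,-0.009,-0.86,0.37,9,0.4],[0,0,-0.009,-0.86,0.37,11,0.4],[0,0,-0.009,-0.86,0.37,12,0.4]]]' >/dev/null
python3 -m crank '[[[0,0,0,0,0,2,0.4],[0,0,0,0,0,4,0.4],[0,0,0,0,0,5.5,0.4],[0,0,0,0,0,6.3,0.4],[0,0,0,0,0,6.3,0.4]]]'
python3 go.py 0.4645 0.264 0.0523 123
```

```text
t: 11.8
eef_pos: [0.4646, 0.2648, 0.0526]
orientation: [[-0.837, -0.547, 0.004], [-0.547, 0.837, -0.001], [-0.003, -0.003, -1.0]]
ft_force: [0.4, 0.4, -0.6]
opening: 0.052
t 11.8 p [0.4646 0.2648 0.0526] F [ 0.4  0.4 -0.6] open 0.052 q [  18.   38.  103.   -0.   39. -105.]
turn [-0.003  0.003  0.003] shift cm [ 0.05 -0.06  0.03]
```

```bash

python3 -m crank '[[[0,0,0,0,0,0,1],[0,0,0,0,0,0,1],[0,0,0,0,0,0,1],[0,0,0,0,0,0,1],[0,0,0,0,0,0,1]]]' 20
python3 -m crank '[[[0,0,0,0,0,0,1],[0,0,0,0,0,-0.5,1],[0,0,0,0,0,-1.5,1],[0,0,0,0,0,-3,1],[0,0,0,0,0,-5,1]]]' 40
python3 -m crank '[[[0,0,0,0,0,-3,1],[0,0,0,0,0,-6,1],[0,0,0,0,0,-8,1],[0,0,0,0,0,-9,1],[0,0,0,0,0,-9,1]]]'
python3 go.py 0.42 -0.03 0.19 -4.7
```

```text
t: 12.3
eef_pos: [0.4649, 0.2652, 0.0535]
orientation: [[-0.837, -0.548, 0.006], [-0.548, 0.837, -0.0], [-0.005, -0.004, -1.0]]
ft_force: [0.2, -0.8, -0.0]
opening: 0.0202
t: 12.8
eef_pos: [0.4636, 0.265, 0.1035]
orientation: [[-0.837, -0.547, 0.003], [-0.547, 0.837, -0.001], [-0.002, -0.002, -1.0]]
ft_force: [0.6, -1.1, -1.1]
opening: 0.0178
t: 13.3
eef_pos: [0.4646, 0.2656, 0.1947]
orientation: [[-0.837, -0.548, 0.008], [-0.548, 0.837, 0.001], [-0.007, -0.004, -1.0]]
ft_force: [0.4, -0.2, -1.8]
opening: 0.0175
t 13.3 p [0.4646 0.2656 0.1947] F [ 0.4 -0.2 -1.8] open 0.0175 q [  18.   25.   97.   -0.   57. -105.]
turn [0.006 0.008 2.232] shift cm [ 19.92 -22.29   0.42]
```

Probe gripped (opening 17.5 mm). Headings chosen: -55° for the short post (keeps the wrist off the lamp), -95° for the middle (clears the bottle), and -65° for the tall.

```bash

python3 -m crank '[[[0,0,0,8,-9.5,0.2,1],[0,0,0,8,-9.5,0.2,1],[0,0,0,8,-9.5,0.2,1],[0,0,0,8,-9.5,0.2,1],[0,0,0,8,-9.5,0.2,1]]]' >/dev/null
python3 -m crank '[[[0.003,0.004,0.15,8,-9,0.2,1],[0.003,0.004,0.3,8,-9,0.2,1],[0.003,0.004,0.45,8,-9,0.2,1],[0.003,0.004,0.6,8,-9,0.2,1],[0.003,0.004,0.7,8,-9,0.2,1]]]' >/dev/null
python3 -m crank '[[[0,0,0.15,0,0,0,1],[0,0,0.3,0,0,0,1],[0,0,0.45,0,0,0,1],[0,0,0.6,0,0,0,1],[0,0,0.72,0,0,0,1]]]' >/dev/null
python3 -m crank '[[[0,0,0.1,0,0,0,1],[0,0,0.12,0,0,0,1],[0,0,0.12,0,0,0,1],[0,0,0.12,0,0,0,1]]]' 
python3 go.py 0.457 0.010 0.15 35
python3 - <<'E'
from h import *
s=snap('wrist');save(s,'i.png')
import pickle;pickle.dump(s,open('w5.pkl','wb'))
E
```

```text
t: 15.2
eef_pos: [0.4315, 0.0233, 0.1889]
orientation: [[-0.575, 0.818, 0.002], [0.818, 0.575, -0.004], [-0.004, -0.001, -1.0]]
ft_force: [-0.1, -0.5, -1.9]
opening: 0.0176
t 15.2 p [0.4315 0.0233 0.1889] F [-0.1 -0.5 -1.9] open 0.0176 q [-12.  19. 111.  -0.  50. -47.]
turn [-0.001  0.004  0.002] shift cm [-2.53  1.33  3.9 ]
```

View pics/i.png

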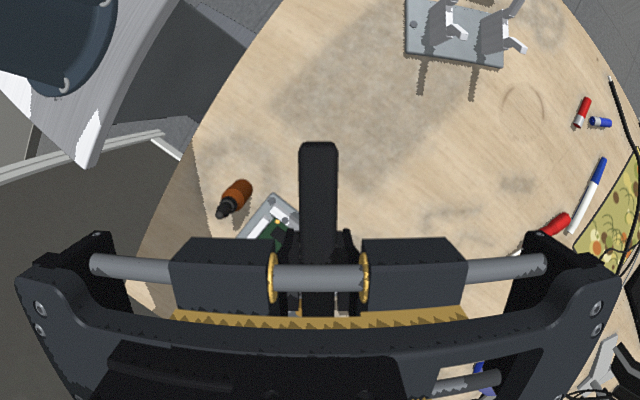

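The wrist view shows the handle's rear end at (318,145), with the tip hidden by the gripper. I'll measure the in-hand pose from the handle's tail and edges, and the shaft from the top camera.

```bash
python3 - <<'E'
from fx import *
import pickle
s=pickle.load(open('w5.pkl','rb'))
P=cloud(s);Z=P[...,2];f=s['frame'].astype(int)
print('depth z along handle',P[155:230:15,318])
m=(f.max(2)<90);m[:, :295]=0;m[:,345:]=0;m[226:]=0;m[:135]=0;m&=(Z>0.19)&(Z<0.24)
z=np.median(Z[160:225,318]);v,u=np.nonzero(m);p=plane(s,np.c_[u,v],z)[:,:2]
r=cv2.minAreaRect(p.astype(np.float32));q=cv2.boxPoints(r);e=max([q[1]-q[0],q[2]-q[1]],key=np.linalg.norm);e/=np.linalg.norm(e);e*=np.sign(e[0])
n=np.array([-e[1],e[0]])
tail=(p@e).min();c=(np.percentile(p@n,1)+np.percentile(p@n,99))/2
h=e*(tail+0.06)+n*c
print('z top',z,'yaw',np.degrees(np.arctan2(e[1],e[0])),'width',np.ptp(p@n),'handle centre',h)
print('tip',h+0.09*e,'z',z-0.011-0.055)
# same from top cam
a=snap('top');A=cloud(a);b=snap('scene');pickle.dump((a,b),open('s1.pkl','wb'))
for n_,pt in(('tip',np.r_[h+0.09*e,z-.066]),('handle',np.r_[h,z])):
  for q in(a,b):
    c=q['R']@pt+q['t'];uv=q['K']@(c/c[2]);print(n_,q['n'],uv[:2])
E
python3 - <<'E'
from h import *
import pickle
a,b=pickle.load(open('s1.pkl','rb'))
c=lambda s,x,y:cv2.resize(s['frame'][y-45:y+45,x-45:x+45,::-1],(400,400),interpolation=cv2.INTER_CUBIC)
cv2.imwrite('pics/j.png',np.hstack([c(a,320,215),c(b,325,245)]))
E
```

```text
depth z along handle [[0.398  0.0706 0.2163]
 [0.4019 0.0651 0.2164]
 [0.4057 0.0597 0.2171]
 [0.4096 0.0541 0.2177]
 [0.4138 0.0482 0.2174]]
z top 0.2170419216985522 yaw -54.974533 width 0.0172096771862012 handle centre [0.429  0.0261]
tip [ 0.4807 -0.0476] z 0.15104192169855218
tip top [316.1743 214.372 ]
tip scene [318.3968 222.9122]
handle top [294.2716 226.7832]
handle scene [294.1391 207.5375]
```

View pics/j.png

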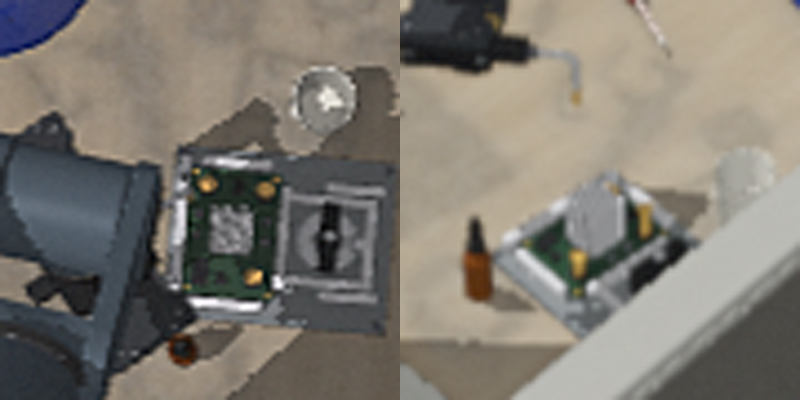

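```bash
cat > tip.py <<'E'
from fx import *
def brass(s,lo,hi):
    h=cv2.cvtColor(s['frame'],cv2.COLOR_RGB2HSV);m=(h[...,0]>12)&(h[...,0]<35)&(h[...,1]>110)&(h[...,2]>90)
    o=[]
    for k in comps(m,3):
        v,u=np.nonzero(k)
        if lo[0]<u.mean()<hi[0] and lo[1]<v.mean()<hi[1]: o.append((u.mean().round(2),v.mean().round(2),v.min(),v.max(),len(u)))
    return o
def proj(s,p):
    c=s['R']@np.array(p)+s['t'];return (s['K']@(c/c[2]))[:2]
E
python3 - <<'E'
from tip import *
import pickle
a,b=pickle.load(open('s1.pkl','rb'))
for o in brass(b,(280,200),(370,290)):print(o, depth(b,[(round(o[0]),round(o[1]))]))
print(brass(a,(300,190),(350,250)))
for n,p in dict(short=(.5085,-.064,.034),middle=(.4282,-.1013,.045),tall=(.5007,-.1112,.056)).items():print(n,proj(b,p),proj(a,p))
print('tip', proj(b,(.4807,-.0476,.151)),proj(b,(.4807,-.0476,.156)),proj(b,(.4836,-.0517,.151)))
E
```

```text
(np.float64(334.59), np.float64(249.06), np.int64(246), np.int64(252), 17) [[ 0.4973 -0.119   0.0472]]
(np.float64(319.56), np.float64(258.39), np.int64(256), np.int64(261), 18) [[ 0.4257 -0.108   0.0451]]
(np.float64(296.21), np.float64(259.07), np.int64(258), np.int64(261), 14) [[ 0.3589 -0.0465  0.046 ]]
(np.float64(296.43), np.float64(263.43), np.int64(262), np.int64(265), 7) [[ 0.3552 -0.0493  0.0285]]
[(np.float64(321.2), np.float64(211.0), np.int64(210), np.int64(212), 10), (np.float64(334.36), np.float64(212.09), np.int64(211), np.int64(213), 11), (np.float64(331.64), np.float64(232.09), np.int64(231), np.int64(233), 11)]
short [326.7024 242.6583] [321.1851 210.9655]
middle [319.1868 256.7446] [330.8981 231.6869]
tall [334.1469 245.9507] [333.5989 212.3018]
tip [318.4057 222.9206] [318.3877 221.9651] [319.722  223.0561]
```

```bash
python3 - <<'E'
from tip import *
import pickle
a,b=pickle.load(open('s1.pkl','rb'))
h=cv2.cvtColor(b['frame'],cv2.COLOR_RGB2HSV)
for v in range(209,230):print(v,' '.join('%3d,%3d,%3d'%tuple(b['frame'][v,u]) for u in range(315,325)), b['range_z'][v,318:322])
E
```

```text
209 184,170,149 187,173,151 187,174,152 187,174,152 186,172,149 187,173,151 188,174,152 188,174,151 187,173,151 188,174,151 [2.0228 2.0214 2.0184 2.0203]
210 186,174,153 187,174,152 187,174,152 186,172,150 186,173,151 186,173,151 186,173,150 187,172,151 186,172,149 185,172,149 [2.0109 2.0123 2.0088 2.0161]
211 175,171,165 169,164,155 165,158,146 173,162,145 181,168,148 184,171,149 186,172,150 186,172,149 185,172,149 184,169,149 [2.01   2.0096 2.0051 2.0159]
212 159,158,157 153,154,153 151,151,151 155,152,149 165,156,145 180,167,148 185,171,149 184,171,149 184,171,149 183,169,148 [1.696  2.0035 2.0094 2.0044]
213 171,163,148 167,160,149 157,152,144 149,148,145 150,149,147 168,158,145 181,170,148 182,170,149 182,170,149 181,169,148 [1.7016 0.     1.9984 2.0125]
214 181,169,148 176,165,145 168,158,142 152,148,140 143,143,142 159,151,140 177,165,144 182,170,149 181,169,149 179,168,147 [1.9924 1.7083 2.0027 1.9907]
215 179,166,145 177,164,144 172,161,144 153,147,135 140,139,138 158,151,139 178,166,146 182,170,149 182,169,149 181,169,150 [1.9898 1.7064 1.9887 1.9867]
216 178,166,145 173,16
[... 1433 characters left out ...]
62,143 176,165,147 178,167,148 181,170,148 182,171,150 [1.9486 1.9453 1.9584 1.9458]
226 178,167,149 173,163,146 172,162,145 173,162,146 172,162,144 172,162,143 175,163,146 176,165,147 181,169,150 182,171,151 [1.944  1.9434 1.9428 1.9428]
227 183,171,152 178,169,149 179,168,151 179,167,150 177,167,148 177,166,147 179,167,150 181,170,151 182,170,151 181,169,150 [1.9363 1.9334 1.9374 1.9322]
228 185,173,154 184,173,153 184,172,152 182,171,151 182,171,151 184,171,153 183,172,154 184,173,154 184,172,153 182,170,152 [1.9296 1.9413 1.9291 1.9327]
229 185,174,153 184,172,151 185,172,151 184,172,152 184,172,152 185,173,154 186,174,154 186,174,154 185,174,153 184,173,153 [1.9278 1.9281 1.9277 1.9261]
```

Cross-check from the scene camera: the shaft sits at u=319.1 against 318.4 predicted (bias +0.4), so the tip model is good to about 1–2 mm. The tip is 87.5 mm ahead of the TCP and 37.5 mm below it.

```bash
python3 go.py 0.4583 0.0082 0.0675 35
```

```text
t 15.35 p [0.4315 0.0229 0.189 ] F [ 0.1 -0.4 -1.4] open 0.0177 q [-12.  19. 111.  -0.  50. -47.]
turn [-0.001  0.005  0.   ] shift cm [-2.69  1.36 12.17]
```

```bash

python3 -m crank '[[[0,0.004,0,-1.3,0.7,2,1],[0,0.004,0,-2.69,1.36,4.5,1],[0,0.004,0,-2.69,1.36,7,1],[0,0.004,0,-2.69,1.36,9.5,1],[0,0.004,0,-2.69,1.36,9.5,1]]]' >/dev/null
python3 -m crank '[[[0,0,0,0,0,0,1],[0,0,0,0,0,0.7,1],[0,0,0,0,0,1.4,1],[0,0,0,0,0,1.4,1],[0,0,0,0,0,1.4,1]]]' 
python3 go.py 0.4583 0.0082 0.0675 35
python3 - <<'E'
from h import *
b=snap('scene');save(b,'k.png',(270,200,370,280),6)
import pickle;pickle.dump(b,open('s2.pkl','wb'))
E
```

```text
t: 16.35
eef_pos: [0.4582, 0.0081, 0.0804]
orientation: [[-0.573, 0.819, -0.0], [0.819, 0.573, -0.001], [-0.001, -0.001, -1.0]]
ft_force: [-0.0, -1.3, -0.9]
opening: 0.0177
t 16.35 p [0.4582 0.0081 0.0804] F [-0.  -1.3 -0.9] open 0.0177 q [-13.  32. 113.  -0.  35. -48.]
turn [-0.001  0.001 -0.   ] shift cm [-0.    0.01  1.29]
```

View pics/k.png

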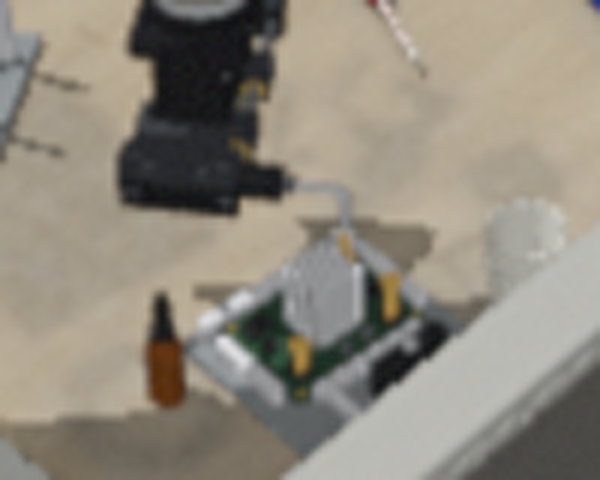

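The scene view shows the tip (crop 348,250) just behind the heat sink, right over the short post. Now pressing, with force read-outs.

```bash
g(){ grep -E 'force|pos|^t'; }
python3 -m crank '[[[0,0,0,0,0,0.3,1],[0,0,0,0,0,0.6,1],[0,0,0,0,0,0.75,1],[0,0,0,0,0,0.75,1],[0,0,0,0,0,0.75,1]]]' |g
python3 -m crank '[[[0,0,0,0,0,0.1,1],[0,0,0,0,0,0.2,1],[0,0,0,0,0,0.3,1],[0,0,0,0,0,0.3,1],[0,0,0,0,0,0.3,1]]]' |g
python3 -m crank '[[[0,0,0,0,0,0.1,1],[0,0,0,0,0,0.2,1],[0,0,0,0,0,0.3,1],[0,0,0,0,0,0.3,1],[0,0,0,0,0,0.3,1]]]' |g
python3 - <<'E'
from plant import ctrl
import numpy as np
s=ctrl.read_state();print(s['ft_force'],s['ft_torque'],s['eef_pos'],s['t'])
E
```

```text
t: 16.9
eef_pos: [0.4581, 0.0081, 0.0726]
ft_force: [-0.1, -0.8, -1.1]
t: 17.4
eef_pos: [0.4582, 0.0081, 0.0697]
ft_force: [0.0, 0.1, -0.9]
t: 17.9
eef_pos: [0.4581, 0.0081, 0.0667]
ft_force: [0.0, 0.6, 0.8]
[0.03076853 0.64679328 0.760857  ] [-0.03444868  0.00765884  0.00513267] [0.45812087 0.00814737 0.06669722] 17.9
```

```bash
g(){ grep -E 'force|pos|^t'; }
for i in 1 2 3; do python3 -m crank '[[[0,0,0,0,0,0,1],[0,0,0,0,0,0,1]]]' |g; done
python3 - <<'E'
from tip import *
import pickle
b=snap('scene');save(b,'k2.png',(300,215,350,265),10);pickle.dump(b,open('s3.pkl','wb'))
print(ctrl.read_state()['ft_force'])
E
```

```text
t: 18.1
eef_pos: [0.4581, 0.0081, 0.0668]
ft_force: [0.5, 0.9, 0.3]
t: 18.3
eef_pos: [0.4581, 0.0081, 0.0667]
ft_force: [-0.2, -0.3, 0.9]
t: 18.5
eef_pos: [0.4582, 0.0081, 0.0667]
ft_force: [-0.3, 0.1, 1.9]
[0.3374 1.2258 0.1496]
```

View pics/k2.png

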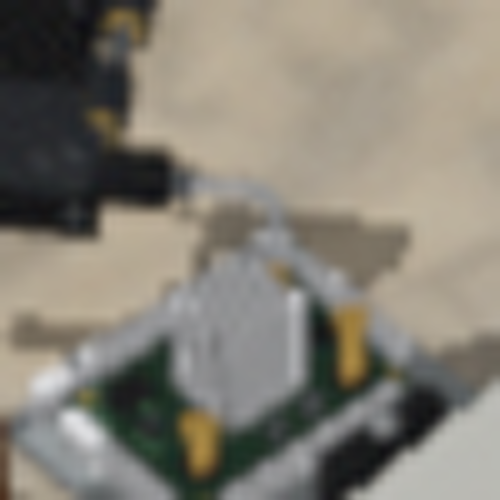

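Fz rose by about 1.8 N at the expected height (≈4.8 mm press), held for over 1 s. On to the middle post.

```bash

python3 -m crank '[[[0,0,0,0,0,-0.5,1],[0,0,0,0,0,-2,1],[0,0,0,0,0,-4,1],[0,0,0,0,0,-6,1],[0,0,0,0,0,-6,1]]]' >/dev/null
python3 -m crank '[[[0,0,0.14,0,0,0,1],[0,0,0.28,0,0,0,1],[0,0,0.42,0,0,0,1],[0,0,0.56,0,0,0,1],[0,0,0.7,0,0,0,1]]]'
python3 go.py 0.4358 -0.0143 0.098 -5
```

```text
t: 19.55
eef_pos: [0.4575, 0.0082, 0.1258]
orientation: [[0.096, 0.995, -0.002], [0.995, -0.096, -0.001], [-0.001, -0.002, -1.0]]
ft_force: [0.2, -0.0, -0.9]
opening: 0.0176
t 19.55 p [0.4575 0.0082 0.1258] F [ 0.2 -0.  -0.9] open 0.0176 q [-13.  27. 111.  -0.  42.  -7.]
turn [-0.002  0.001 -0.008] shift cm [-2.45 -1.94  2.79]
```

```bash

python3 -m crank '[[[0,0,-0.008,-1.2,-1,0,1],[0,0,-0.008,-2.45,-1.94,0,1],[0,0,-0.008,-2.45,-1.94,1.5,1],[0,0,-0.008,-2.45,-1.94,2.8,1],[0,0,-0.008,-2.45,-1.94,2.8,1]]]' >/dev/null
python3 -m crank '[[[0,0,0,0,0,0,1],[0,0,0,0,0,0,1],[0,0,0,0,0,0,1]]]'
python3 go.py 0.4358 -0.0143 0.0777 -5
python3 - <<'E'
from tip import *
import pickle
b=snap('scene');save(b,'l.png',(300,215,350,265),10);pickle.dump(b,open('s4.pkl','wb'))
E
```

```text
t: 20.35
eef_pos: [0.437, -0.0145, 0.0991]
orientation: [[0.081, 0.997, 0.0], [0.997, -0.081, -0.001], [-0.001, 0.001, -1.0]]
ft_force: [-0.3, 0.2, -1.7]
opening: 0.0178
t 20.35 p [ 0.437  -0.0145  0.0991] F [-0.3  0.2 -1.7] open 0.0178 q [-17.  29. 115.  -0.  36. -12.]
turn [0.001 0.001 0.006] shift cm [ 0.02 -0.12  2.14]
```

View pics/l.png

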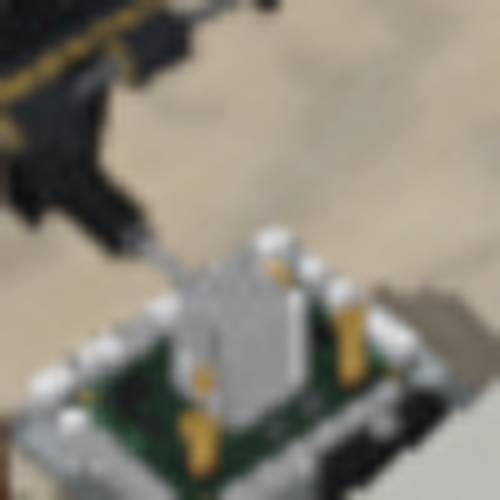

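The brass tip (crop 205,380) is right above the middle post (200,420). That was my last viewed picture; from here I check by numbers.

```bash
g(){ grep -E 'force|pos|^t'; }
python3 -m crank '[[[0,0,0,0,-0.1,0.4,1],[0,0,0,0,-0.1,0.8,1],[0,0,0,0,-0.1,1.2,1],[0,0,0,0,-0.1,1.4,1],[0,0,0,0,-0.1,1.4,1]]]' |g
python3 -m crank '[[[0,0,0,0,0,0.1,1],[0,0,0,0,0,0.25,1],[0,0,0,0,0,0.4,1],[0,0,0,0,0,0.55,1],[0,0,0,0,0,0.75,1]]]' |g
for i in 1 2 3 4; do python3 -m crank '[[[0,0,0,0,0,0,1],[0,0,0,0,0,0,1]]]' |g; done
python3 go.py 0.4358 -0.0143 0.0777 -5
```

```text
t: 20.9
eef_pos: [0.4353, -0.0144, 0.0843]
ft_force: [0.3, 0.6, -1.4]
t: 21.4
eef_pos: [0.4358, -0.0144, 0.0773]
ft_force: [-0.2, 1.8, 1.0]
t: 21.6
eef_pos: [0.4358, -0.0145, 0.0773]
ft_force: [0.8, 0.1, 0.5]
t: 21.8
eef_pos: [0.4357, -0.0145, 0.0773]
ft_force: [0.3, 0.2, 1.5]
t: 22.0
eef_pos: [0.4357, -0.0145, 0.0773]
ft_force: [0.0, 0.3, 1.1]
t: 22.2
eef_pos: [0.4357, -0.0145, 0.0773]
ft_force: [0.2, 0.5, 1.2]
t 22.2 p [ 0.4357 -0.0145  0.0773] F [0.2 0.5 1.2] open 0.0172 q [-17.  32. 116.  -0.  32. -12.]
turn [-0.     0.001  0.006] shift cm [ 0.02  0.01 -0.04]
```

```bash

python3 -m crank '[[[0,0,0,0,0,-0.5,1],[0,0,0,0,0,-2,1],[0,0,0,0,0,-4,1],[0,0,0,0,0,-5,1],[0,0,0,0,0,-5,1]]]' >/dev/null
python3 -m crank '[[[0,0,-0.13,0,0,0,1],[0,0,-0.26,0,0,0,1],[0,0,-0.39,0,0,0,1],[0,0,-0.52,0,0,0,1],[0,0,-0.52,0,0,0,1]]]'
python3 go.py 0.4637 -0.0319 0.108 25
```

```text
t: 23.2
eef_pos: [0.435, -0.0143, 0.1265]
orientation: [[-0.424, 0.906, -0.002], [0.906, 0.424, -0.001], [0.0, -0.002, -1.0]]
ft_force: [0.5, -0.0, -1.4]
opening: 0.0177
t 23.2 p [ 0.435  -0.0143  0.1265] F [ 0.5 -0.  -1.4] open 0.0177 q [-17.  26. 114.  -0.  41. -42.]
turn [-0.002 -0.     0.002] shift cm [-2.81  1.86  1.85]
```

```bash

python3 -m crank '[[[0,0,0,-1.4,0.9,0,1],[0,0,0,-2.81,1.86,0,1],[0,0,0,-2.81,1.86,0.8,1],[0,0,0,-2.81,1.86,1.6,1],[0,0,0,-2.81,1.86,1.6,1]]]' >/dev/null
python3 -m crank '[[[0,0,0,0,0,0,1],[0,0,0,0,0,0,1],[0,0,0,0,0,0,1]]]'
python3 go.py 0.4637 -0.0319 0.0887 25
python3 - <<'E'
from tip import *
b=snap('scene')
print([o for o in brass(b,(310,215),(345,265))]); print('expected tip end',proj(b,(.5007,-.1112,.0725)),'post top',proj(b,(.5007,-.1112,.056)))
E
```

```text
t: 24.0
eef_pos: [0.4643, -0.0318, 0.1114]
orientation: [[-0.424, 0.905, -0.0], [0.905, 0.424, -0.001], [-0.001, -0.001, -1.0]]
ft_force: [-0.4, -0.5, -0.8]
opening: 0.0178
t 24.0 p [ 0.4643 -0.0318  0.1114] F [-0.4 -0.5 -0.8] open 0.0178 q [-18.  29. 111.  -0.  40. -43.]
turn [-0.001  0.001  0.002] shift cm [ 0.02 -0.05  2.27]
[(np.float64(334.59), np.float64(249.06), np.int64(246), np.int64(252), 17), (np.float64(319.5), np.float64(258.33), np.int64(256), np.int64(261), 18)]
expected tip end [334.1861 242.9985] post top [334.1469 245.9507]
```

```bash
g(){ grep -E 'force|pos|^t'; }
python3 -m crank '[[[0,0,0,0,0,0.4,1],[0,0,0,0,0,0.8,1],[0,0,0,0,0,1.2,1],[0,0,0,0,0,1.6,1],[0,0,0,0,0,1.6,1]]]' |g
python3 -m crank '[[[0,0,0,0,0,0.15,1],[0,0,0,0,0,0.3,1],[0,0,0,0,0,0.45,1],[0,0,0,0,0,0.6,1],[0,0,0,0,0,0.7,1]]]' |g
for i in 1 2 3 4; do python3 -m crank '[[[0,0,0,0,0,0,1],[0,0,0,0,0,0,1]]]' |g; done
python3 go.py 0.4637 -0.0319 0.0887 25
```

```text
t: 24.55
eef_pos: [0.464, -0.0319, 0.0946]
ft_force: [-0.3, 0.2, -1.4]
t: 25.05
eef_pos: [0.4644, -0.032, 0.0882]
ft_force: [-0.6, 1.0, 1.1]
t: 25.25
eef_pos: [0.4645, -0.032, 0.0883]
ft_force: [-0.0, 0.5, 1.2]
t: 25.45
eef_pos: [0.4644, -0.032, 0.0883]
ft_force: [-0.9, 0.2, 0.7]
t: 25.65
eef_pos: [0.4644, -0.032, 0.0883]
ft_force: [-0.4, 0.5, 0.3]
t: 25.85
eef_pos: [0.4644, -0.032, 0.0883]
ft_force: [-0.8, 0.4, 0.3]
t 25.85 p [ 0.4644 -0.032   0.0883] F [-0.8  0.4  0.3] open 0.0178 q [-18.  32. 111.  -0.  37. -43.]
turn [-0.001  0.001  0.002] shift cm [ 0.04 -0.06 -0.04]
```

All three presses show about a 2 N rise. Now carrying the probe back.

```bash

python3 -m crank '[[[0,0,0,0,0,-1,1],[0,0,0,0,0,-4,1],[0,0,0,0,0,-8,1],[0,0,0,2,-1,-11,1],[0,0,0,3,-2,-11,1]]]' >/dev/null
python3 -m crank '[[[0,0,-0.14,0,0,0,1],[0,0,-0.28,0,0,0,1],[0,0,-0.42,0,0,0,1],[0,0,-0.56,0,0,0,1],[0,0,-0.7,0,0,0,1]]]' >/dev/null
python3 -m crank '[[[0,0,-0.14,0,0,0,1],[0,0,-0.28,0,0,0,1],[0,0,-0.42,0,0,0,1],[0,0,-0.56,0,0,0,1],[0,0,-0.7,0,0,0,1]]]' >/dev/null
python3 -m crank '[[[0,0,-0.14,0,0,0,1],[0,0,-0.28,0,0,0,1],[0,0,-0.31,0,0,0,1],[0,0,-0.31,0,0,0,1]]]'
python3 go.py 0.4649 0.2652 0.14 123.2
```

```text
t: 27.75
eef_pos: [0.4335, -0.0132, 0.1987]
orientation: [[-0.838, -0.546, -0.0], [-0.546, 0.838, -0.001], [0.001, -0.001, -1.0]]
ft_force: [-0.1, -0.6, -1.9]
opening: 0.0175
t 27.75 p [ 0.4335 -0.0132  0.1987] F [-0.1 -0.6 -1.9] open 0.0175 q [ -17.   18.  110.   -0.   52. -140.]
turn [-0.001 -0.001 -0.002] shift cm [-17.83  21.62   5.83]
```

```bash

python3 -m crank '[[[0,0,0,-9,10.8,0,1],[0,0,0,-9,10.8,0,1],[0,0,0,-9,10.8,0,1],[0,0,0,-9,10.8,0,1],[0,0,0,-9,10.8,0,1]]]' >/dev/null
python3 -m crank '[[[0,0,0,-8.83,10.8,0,1],[0,0,0,-8.83,10.8,0,1],[0,0,0,-8.83,10.8,0,1],[0,0,0,-8.83,10.8,2,1],[0,0,0,-8.83,10.8,5.8,1]]]' >/dev/null
python3 -m crank '[[[0,0,0,0,0,0,1],[0,0,0,0,0,0,1],[0,0,0,0,0,0,1]]]'
python3 go.py 0.4649 0.2652 0.0545 123.2
python3 - <<'E'
from pr import *
s=snap('wrist')
P=cloud(s);Z=P[...,2];f=s['frame'].astype(int)
m=(f.max(2)<90);m[:, :295]=0;m[:,345:]=0;m[226:]=0;m[:120]=0;m&=(Z>0.12)&(Z<0.2)
z=np.median(Z[160:225,318]);v,u=np.nonzero(m);p=plane(s,np.c_[u,v],z)[:,:2]
r=cv2.minAreaRect(p.astype(np.float32));q=cv2.boxPoints(r);e=max([q[1]-q[0],q[2]-q[1]],key=np.linalg.norm);e/=np.linalg.norm(e);e*=np.sign(e[0])
n=np.array([-e[1],e[0]]);h=e*((p@e).min()+.06)+n*(np.percentile(p@n,1)+np.percentile(p@n,99))/2
print('z top',z,'yaw',np.degrees(np.arctan2(e[1],e[0])),'w',np.ptp(p@n),'centre',h,P[160:225:20,318,2])
E
```

```text
t: 29.05
eef_pos: [0.4664, 0.2644, 0.1414]
orientation: [[-0.839, -0.544, 0.002], [-0.544, 0.839, -0.001], [-0.001, -0.001, -1.0]]
ft_force: [-0.0, -0.5, -0.4]
opening: 0.0176
t 29.05 p [0.4664 0.2644 0.1414] F [-0.  -0.5 -0.4] open 0.0176 q [  18.   30.   99.   -0.   51. -105.]
turn [-0.001  0.001 -0.004] shift cm [0.09 0.17 8.69]
z top 0.16960793841708582 yaw 33.040607 w 0.017513219600619013 centre [0.4634 0.2639] [0.1692 0.1698 0.1699 0.1697]
```

```bash
g(){ grep -E 'force|pos|^t'; }
python3 -m crank '[[[0,0,-0.003,0,0.1,1.5,1],[0,0,-0.003,0,0.1,3,1],[0,0,-0.003,0,0.1,4.5,1],[0,0,-0.003,0,0.1,5.5,1],[0,0,-0.003,0,0.1,6,1]]]' |g
python3 -m crank '[[[0,0,0,0,0,0.5,1],[0,0,0,0,0,1,1],[0,0,0,0,0,1.5,1],[0,0,0,0,0,2,1],[0,0,0,0,0,2,1]]]' |g
python3 -m crank '[[[0,0,0,0,0,0.3,1],[0,0,0,0,0,0.55,1],[0,0,0,0,0,0.55,1],[0,0,0,0,0,0.55,1]]]' |g
python3 go.py 0.4649 0.2652 0.0535 123.2
```

```text
t: 29.6
eef_pos: [0.4649, 0.2657, 0.0801]
ft_force: [-0.5, -0.5, -1.0]
t: 30.1
eef_pos: [0.465, 0.2655, 0.0595]
ft_force: [1.1, -1.5, -2.1]
t: 30.5
eef_pos: [0.4649, 0.2656, 0.0543]
ft_force: [2.3, -3.7, -2.4]
t 30.5 p [0.4649 0.2656 0.0543] F [ 2.3 -3.7 -2.4] open 0.0181 q [  18.   38.  102.   -0.   39. -105.]
turn [-0.001 -0.     0.001] shift cm [ 0.02 -0.03  0.08]
```

```bash
g(){ grep -E 'force|pos|^t|open'; }
python3 -m crank '[[[0,0,0,0,-0.05,0,0.6],[0,0,0,0,-0.05,0,0.5],[0,0,0,0,-0.05,0,0.4],[0,0,0,0,-0.05,0,0.4],[0,0,0,0,-0.05,0,0.4]]]' |g
python3 -m crank '[[[0,0,0,0,0,-1,0.4],[0,0,0,0,0,-3,0.4],[0,0,0,0,0,-6,0.4],[0,0,0,0,0,-10,0.4],[0,0,0,0,0,-14,0.4]]]' |g
python3 -m crank '[[[0,0,0,0,0,-2,0.2],[0,0,0,0,0,-4,0],[0,0,0,0,0,-4,0],[0,0,0,0,0,-4,0],[0,0,0,0,0,-4,0]]]' |g
python3 - <<'E'
from pr import *
import pickle
s=snap('wrist');pickle.dump(s,open('w9.pkl','wb'));probe(s)
print('before:');probe(pickle.load(open('w4.pkl','rb')))
# fixture / bystanders from top, before vs now
a0=pickle.load(open('s0.pkl','rb'))[0];a=snap('top');fixture(s)
d=np.abs(a['frame'].astype(int)-a0['frame'].astype(int)).max(2)
for n,(x,y) in dict(cup=(348,191),bottle=(319,248),brick=(216,235),probe=(236,218),knob=(350,224)).items():print(n,'changed px',(d[y-12:y+13,x-12:x+13]>50).sum())
E
```

```text
t: 31.0
eef_pos: [0.4645, 0.2655, 0.0545]
ft_force: [-0.6, 1.1, 0.1]
opening: 0.048
t: 31.5
eef_pos: [0.4643, 0.2654, 0.1962]
ft_force: [0.9, -0.2, -1.2]
opening: 0.0522
t: 32.0
eef_pos: [0.4638, 0.2652, 0.2333]
ft_force: [-0.4, 0.1, -0.7]
opening: 0.0828
handle top z 0.0814 rect [0.46   0.2639] [0.113  0.0176] yaw 33.6 centre [0.4642 0.2666]
before:
handle top z 0.0813 rect [0.4607 0.2611] [0.1139 0.0174] yaw 33.0 centre [0.4649 0.2639]
bar? z 0.0671 c [ 0.4592 -0.1592] size [0.0203 0.0564] angle -3.8
post? px [106.  15.] n 74 z 0.0443 c [ 0.4278 -0.0936] [ 0.4272 -0.0964] size [0.0118 0.0267]
post? px [76. 59.] n 78 z 0.0549 c [ 0.4995 -0.0993] [ 0.4988 -0.1034] size [0.0114 0.0384]
post? px [101.  78.] n 68 z 0.0335 c [ 0.5088 -0.0594] [ 0.5085 -0.0598] size [0.0127 0.0173]
sink [ 0.4675 -0.0796] [0.0397 0.0366] 85.41361999511719
board [ 0.4667 -0.0843] [0.0724 0.1083] 85.42861938476562
cup changed px 4
bottle changed px 39
brick changed px 250
probe changed px 191
knob changed px 245
```

```bash
python3 - <<'E'
from pr import *
import pickle
for n in('w4','w9'):
    s=pickle.load(open(n+'.pkl','rb'));P=cloud(s);X,Y,Z=P[...,0],P[...,1],P[...,2];f=s['frame']
    def box(lo,hi,zl,zh,dark=None):
        m=(X>lo[0])&(X<hi[0])&(Y>lo[1])&(Y<hi[1])&(Z>zl)&(Z<zh)
        if dark: m&=f.max(2)<dark
        k=max(comps(m,5),key=np.sum);p=P[k];return p.mean(0),p.min(0),p.max(0)
    print(n,'brick',*box((.33,.27),(.52,.42),.025,.04,80));print('  cup',*box((.52,-.24),(.64,-.1),.05,.09))
E
python3 go.py 0.46 0.26 0.23 123
```

```text
w4 brick [0.4096 0.3344 0.0315] [0.3474 0.2878 0.0251] [0.4727 0.3863 0.0343]
  cup [ 0.5758 -0.1582  0.066 ] [ 0.5491 -0.1865  0.05  ] [ 0.6023 -0.1313  0.081 ]
w9 brick [0.4098 0.3344 0.0315] [0.3475 0.2873 0.025 ] [0.4732 0.3847 0.0344]
  cup [ 0.576  -0.1583  0.066 ] [ 0.5494 -0.1868  0.05  ] [ 0.6028 -0.1314  0.0823]
t 32.1 p [0.464  0.2653 0.2331] F [-0.6 -0.   1.2] open 0.0857 q [  18.   23.   94.   -0.   63. -105.]
turn [ 0.    -0.004  0.004] shift cm [ 0.62 -0.22  0.31]
```

```bash
python3 -c "
from plant import ctrl
print(ctrl.sign_off())"
```

```text
the job is handed in; nothing more can be done
None
```

I turned the knob about 0.9 rad clockwise, pressed the short, middle and tall posts in that order, laid the probe back in its cradle and handed in at about 32 s. Sign-off reports no verdict.

**Clamp:** After the turn, the picture showed the roller in the notch. The board had moved 2.5 mm to the stop rail. At the end the bar still lay along fixture x, within about 1°.

**Presses:** Each press was about 5 mm by the arm's height, and Fz rose by about 2 N each time (readings varied by up to ±0.8 N). The holds lasted about 0.6 to 0.8 s. I had no direct view of how far the posts went down. The short post was hidden behind the heat sink, so that press rests on height and force alone. The check picture for the tall post did not pick up the tip, and I had used my last viewed picture by then.

**Probe:** It lies released and level on the fork floors, with its top at 81.4 mm, the same as at the start. It sits about 2.6 mm sideways and 0.6° off its first pose, inside the 6 mm and 0.15 rad limits.

**Bystanders:** Brick and cups are unmoved to within 1 mm in the wrist camera's depth. In the before/after top pictures, the brick area changed by 250 px. I put that down to the arm and its shadow, because the wrist depth shows no movement. The bottle area changed by 39 px. I did not measure the bottle again at the end. It stood upright in the scene picture during the short press, and no contact force showed up.

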